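# Fit a filter cartridge and open the lockout valve

### The job

Fit the new white filter cartridge with the blue wing into the filtration unit: lugs into the notches, push down against the spring and turn it clockwise until it is locked. Then open the valve: lift the red lockout collar on the lever, push the lever past the yellow gate all the way to the green side, let the collar drop fully home and leave everything released. Leave the brown spent cartridge where it stands and knock nothing over.

Things in the scene. Friction and masses are not known exactly. Their poses are not given: they have to be found in the camera images.
- new_cartridge: New filter cartridge, loose, upright on the bench, 0.2 to 0.3 kg, 110 mm tall; origin under its centre, z up. White spigot 40 mm across, z 0 to 22 mm, with two lugs along its own +x and -x (60 mm tip to tip, 10 mm wide, z 0 to 7 mm); white body 56 mm across, z 22 to 75 mm, its underside a shoulder; blue wing on top. A half turn about z makes no difference.
- wing (a point): Grip point in the new cartridge's blue wing, 98 mm above the cartridge's underside, on its axis; axes as the cartridge's. The wing is 56 mm long along x (in line with the lugs), 16 mm thick along y, from 75 to 110 mm above the underside.
- spent_cartridge: Spent cartridge of the same shape, brown body and grey wing; to be left alone. It and the new one may have changed places.
- unit: Filtration unit, fixed to the bench: white base 180 x 270 mm, 18 mm high; origin under its centre, z up. At its y +80 mm the square bayonet socket, at y -80 mm the blue and grey valve housing with the lever.
- socket (a point): Centre of the hole in the top face of the aluminium bayonet plate (84 mm square, top 60 mm above the bench, 12 mm thick); axes are the unit's. The hole is 45 mm across with two notches along +x and -x, 15 mm wide, reaching 33.5 mm from the centre (blue marks at their ends). The cartridge goes in with its x along this x, either way round.
- plunger (a joint): Spring pad in the socket, m pressed: 0 = up, its face 14 mm below the plate's top. The cartridge's underside meets it; push 8 mm more (up to about 7 N) to 0.008, shoulder on the plate, then turn clockwise seen from above: a stop comes at about 82 degrees. Lugs pass under the plate only when pushed fully down. Let go once turned, it lifts the cartridge 3 mm against the plate and it stays.
- lever_pivot (a point): Point on the valve lever's hinge axis, midway across the lever, in the grey drum of the valve housing, 55 mm above the bench; axes are the unit's. The hinge axis is the unit's y; the lever swings in its x-z plane.
- lever (a joint): Valve lever angle, rad: 0 = shut, steel lever leaning 0.45 rad from upright to the unit's -x (red mark); 0.45 = upright, its end 200 mm above the bench; 0.9 = open end stop, leaning 0.45 rad to +x (green mark). It stays where it is left (moves with about 3 N at the collar). With the collar down the yellow tooth blocks it between about 0.18 and 0.72, from either side.
- collar (a joint): How far the lockout collar is lifted along the lever, m: 0 = fully home (down), 0.020 = top stop. A light spring and its weight pull it down (3 to 5 N). It clears the yellow tooth when lifted 16 mm or more, and drops home by itself when let go beyond the tooth.
- collar_grip (a point): Grip point on the collar's axis, 13 mm below the top of its red round sleeve (34 mm across, 48 mm tall, black bands); 105 mm from the lever pivot with the collar home. Its z runs up the lever. Held by pads closing along the unit's y, the sleeve can tilt between them. With the collar home the steel lever end (20 mm across) stands 26 mm above the sleeve.
- amber_bottle: Bystander: tall amber bottle, 90 mm across, 210 mm tall; origin under its centre.
- reagent_bottle: Bystander: small amber bottle with blue cap, 64 mm across, 140 mm tall; origin under its centre.
- tip_box: Bystander: light blue pipette tip box, 80 x 120 x 55 mm; origin under its centre.
Not all that is in view belongs to the job. What is shaped like the new_cartridge but purple is not meant.

How it is judged:
By the outcome, as a careful person would: the job done as asked, in the order asked, and still so for the second after the job is handed in, with the robot touching nothing.
It also fails if it takes over 54 s, if anything falls off the work surface, if the arm or the gripper's body presses on something with over 40 N, if the wrist force passes 120 N, or if a joint passes its speed limit or range.

### The arm

A 6-joint arm with a two-finger parallel gripper is mounted at the origin on the work surface. World frame = base frame: x ahead of the robot, y to its left, z up, the work surface at z = 0. Lengths are in m, angles in rad, forces in N, time in s.
With the tool pointing down it reaches from about 0.375 to 0.925 m from the base axis. Payload 5.7 kg.
Tool frame: the origin (TCP) lies midway between the tips of the shut fingers; the grasp point (between the pads) lies 19 mm behind it; z points along the fingers, y is the line along which they close (so a half turn about z gives the same grasp; the last joint's range is limited). The gripper opens to 88 mm and grips with 3 to 60 N. Pads are 20 mm wide; open, the fingers measure 115 mm over their backs; the gripper's body (75 mm by 178 mm) begins 61 mm behind the grasp point.
Start: joints at [-0.115, 0.359, 1.51, -0, 1.272, -0.115], TCP at [0.6, -0, 0.223] pointing down, gripper open.
Joint ranges: [-2.97, 2.97], [-1.01, 2.36], [0.21, 2.38], [-0.96, 4.11], [0.2, 2.71], [-2.98, 2.98]. Speed limits (rad/s): [2.39, 2.39, 3.14, 3.14, 3.14, 3.14].

### API

Orientations are given as a rotation vector (axis times angle).
In Python, from rig import * gives the robot as it stands.
- The arm moves only by the shell command python3 -m creep 'ROWS' [FORCE]. ROWS is JSON, a list of rows, each a list of 5 numbers: the shift along the tool's x, y, z in m, then the turn about the tool's z in rad, then the opening, from 0 (shut) to 1 (fully open). In form: [[x, y, z, yaw, jaw], ...]. A call has exactly 8 rows; each row shifts and turns the commanded pose from where the row before left it, along the tool's axes as they then stand; what a row does not reach is not made up. A row lasts 1/8 s, in which the tool goes at most 62.5 mm and 10.7 degrees, less where a joint would pass 70% of its speed; a pose out of reach is approached as far as the arm can. A call is refused whole if a number of a shift passes 0.0625 or a number of a turn 0.188, either way. A call with a gripper value outside its range is refused whole. The fingers move at their own pace and stop on an object; FORCE is the grip in N (left out, the last holds). Time passes only in rows, so rows that do not move let the fingers close, or fill a call up. It gives the time, the measured TCP pose, the force, the opening and the grip force at its end, in the units of the state.
- read_state(): the state, without advancing time (a new reading comes with each control period).
- read_camera(name): name is "scene" or "side" or "wrist"; returns the picture (480x640x3 uint8, blue, green, red); there is no depth.
- camera_info(name): a dict with "fx", "fy", "cx", "cy" (pixels), "R" (3x3) and "t" (3): a world point X has camera coordinates R X + t; the wrist camera has in their place "hand_eye" (4x4, takes a point from camera to tool coordinates, whose origin is the TCP and whose axes are the flange's). Camera axes: x right, y down, z forward; pixel columns grow to the right and rows downward; lengths in m; the calibration is good to about 2 mm. A picture is of the moment at which its call begins: read the wrist's pose just before it. camera_info takes no time and is no camera call.
- sign_off(): hands the job in; it is judged then, once.
The state is a dict: "time_s": time; "q": joint angles; "joint_vel": joint speeds; "tau": joint torques, N m; "tool_pos": TCP position; "tool_rot": TCP orientation; "wrist_force": force on the tool from outside, world axes, zero at the start; "ft_torque": the same for the moment, N m; "gripper_width": finger opening in m; "gripper_force": force on a finger pad.
Only numpy, scipy, OpenCV 4.12 (cv2) and the standard library are available. Lean on these libraries where they do the work, as an engineer would, in place of code of your own. Each camera call takes 0.05 s, during which the arm holds its last target. There are 200 camera calls.

## Working session

There is one attempt and no reset: what is moved stays moved. The work goes in short steps, Python scripts to look and compute and a shell command to move; the robot and the scene stay as the last step left them, time stands still between calls to the robot, and variables do not carry over. Pictures are saved under pics/ and viewed, at most 10 in all, crops included, and the job is handed in when it is done.

```bash
ls; mkdir -p pics; python3 - <<'E'
from rig import *
import cv2,json
s=read_state(); print(s)
for n in ("scene","side","wrist"):
    cv2.imwrite(f"pics/{n}0.png",read_camera(n)); print(n,camera_info(n))
a=cv2.imread("pics/scene0.png");b=cv2.imread("pics/side0.png")
E
```

```text
pics
{'time_s': 0.0, 'q': array([-1.15103575e-01,  3.59485818e-01,  1.51143408e+00, -4.26098872e-05,
        1.27253117e+00, -1.15086150e-01]), 'joint_vel': array([ 1.96204643e-04, -1.15357322e-03,  7.14015867e-05, -3.31588882e-04,
       -2.10270466e-03,  4.40525596e-04]), 'tau': array([-2.01257943e-03, -5.15376234e+01, -2.70722097e+01,  6.73234044e-02,
        3.48843460e-02, -1.61260368e-04]), 'tool_pos': array([5.99291496e-01, 5.64663031e-05, 2.21820417e-01]), 'tool_rot': array([-2.22043459e+00, -2.22042379e+00,  1.86274654e-03]), 'wrist_force': array([-0.00161631, -0.16688454, -0.2617824 ]), 'ft_torque': array([-0.01566927,  0.02458209,  0.00711968]), 'gripper_force': 0.0, 'gripper_width': 0.08779486831196133}
scene {'fx': 616.8443052531899, 'fy': 616.8443052531899, 'cx': 317.6503331216639, 'cy': 239.06148144324183, 'R': array([[-0.83291858,  0.55336775, -0.00554799],
       [ 0.45680509,  0.68184626, -0.57132721],
       [-0.31237117, -0.4784034 , -0.82070362]]), 't': array([ 0.55459951, -0.17296455,  1.41942075])}
side {'fx': 582.8954919370557, 'fy': 582.8954919370557, 'cx': 319.84201362982196, 'cy': 244.20612831265453, 'R': array([[-0.99518008, -0.09654572,  0.01719091],
       [-0.08483885,  0.7597119 , -0.64470164],
       [ 0.04918304, -0.64305268, -0.76424098]]), 't': array([0.6176726 , 0.17467901, 1.24155055])}
wrist {'fx': 392.30952178625625, 'fy': 392.30952178625625, 'cx': 321.64811858185914, 'cy': 238.7489247493939, 'hand_eye': array([[-4.58913024e-04, -9.69178091e-01, -2.46360746e-01,
         6.82130066e-02],
       [ 9.99999527e-01, -6.55998714e-04,  7.17917842e-04,
         2.06186479e-03],
       [-8.57402576e-04, -2.46360300e-01,  9.69177934e-01,
        -1.61204267e-01],
       [ 0.00000000e+00,  0.00000000e+00,  0.00000000e+00,
         1.00000000e+00]])}
```

View pics/scene0.png

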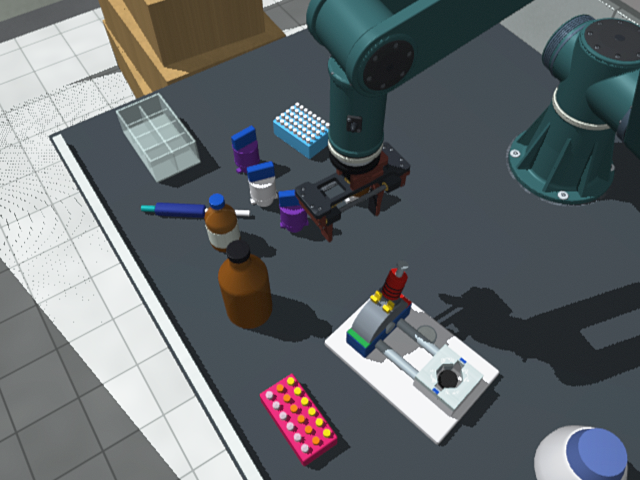

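View pics/side0.png

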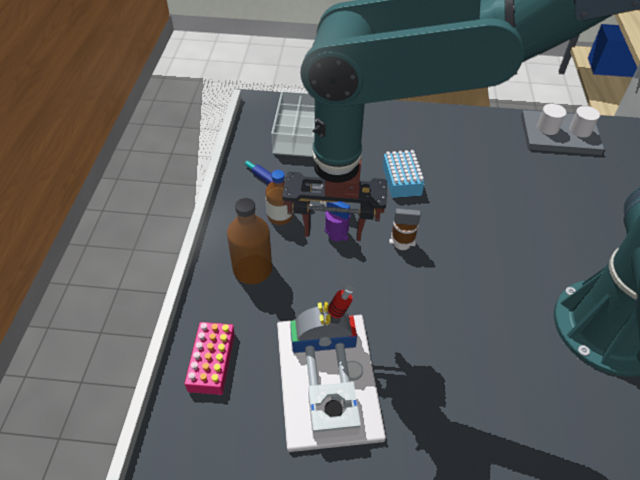

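The candidates shaped like the cartridge in the scene view are purple at (245,150), white at (262,183) and purple at (292,210), all with blue wings. In the side view there is a brown/grey one at (405,228). The white one at (262,183) fits the description. I'll confirm it in a crop that also enlarges the unit.

```bash
cat > h.py <<'E'
from rig import *
import cv2, numpy as np
from scipy.spatial.transform import Rotation as Ro
np.set_printoptions(precision=4,suppress=True)
def cam(n,st=None):
    c=camera_info(n); K=np.array([[c['fx'],0,c['cx']],[0,c['fy'],c['cy']],[0,0,1.]])
    if n!='wrist': return K,np.array(c['R']),np.array(c['t'])
    T=np.eye(4); T[:3,:3]=Ro.from_rotvec(st['tool_rot']).as_matrix(); T[:3,3]=st['tool_pos']
    M=np.linalg.inv(T@np.array(c['hand_eye'])); return K,M[:3,:3],M[:3,3]
def ray(n,p,z,st=None):
    K,R,t=cam(n,st); p=np.atleast_2d(p).astype(float)
    d=(np.linalg.inv(K)@np.c_[p,np.ones(len(p))].T).T@R; o=-R.T@t
    return o+d*((z-o[2])/d[:,2])[:,None]
def proj(n,X,st=None):
    K,R,t=cam(n,st); c=(R@np.atleast_2d(X).T).T+t; u=(K@c.T).T; return u[:,:2]/u[:,2:]
def mask(im,lo,hi,roi=None):
    m=cv2.inRange(cv2.cvtColor(im,cv2.COLOR_BGR2HSV),np.array(lo),np.array(hi))
    if roi:
        k=np.zeros_like(m); x0,y0,x1,y1=roi; k[y0:y1,x0:x1]=255; m&=k
    return m
E
python3 - <<'E'
from h import *
a=cv2.imread("pics/scene0.png");b=cv2.imread("pics/side0.png")
A=cv2.resize(a[120:240,220:320],(400,480),interpolation=cv2.INTER_CUBIC)[:300*2]
B=cv2.resize(a[260:445,320:505],(400,400),interpolation=cv2.INTER_CUBIC)
o=np.zeros((480,800,3),np.uint8);o[:,:400]=A;o[:400,400:]=B
cv2.imwrite("pics/c1.png",o)
for n,p,z in(("scene",(262,170),.11),("side",(405,212),.11),("scene",(292,197),.11),("scene",(245,135),.11),("scene",(448,379),.06),("side",(333,408),.06)): print(n,p,ray(n,p,z))
E
```

```text
scene (262, 170) [[ 0.6186 -0.2768  0.11  ]]
side (405, 212) [[ 0.4499 -0.1806  0.11  ]]
scene (292, 197) [[ 0.6052 -0.1824  0.11  ]]
scene (245, 135) [[ 0.5982 -0.3829  0.11  ]]
scene (448, 379) [[0.5763 0.2708 0.06  ]]
side (333, 408) [[0.5715 0.2726 0.06  ]]
```

View pics/c1.png

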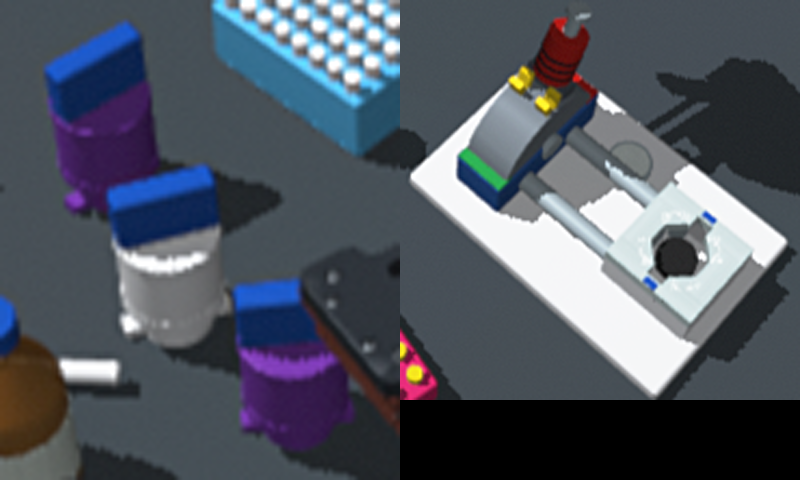

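The crop confirms it: the white-bodied cartridge with the blue wing at scene (262,183) is the target. The purple ones are about 95 and 105 mm away. The unit's socket has blue marks at scene (462,360) and (436,391), and the lever leans to the red side.

```bash
python3 - <<'E'
from h import *
a=cv2.imread("pics/scene0.png");b=cv2.imread("pics/side0.png")
def blobs(im,lo,hi,roi,amin=4):
    n,l,s,c=cv2.connectedComponentsWithStats(mask(im,lo,hi,roi)); return [(s[i,4],c[i]) for i in range(1,n) if s[i,4]>=amin]
blue=((105,120,60),(125,255,255))
for n,im,roi in(("scene",a,(425,345,480,400)),("side",b,(305,395,365,420))):
    for ar,c in blobs(im,*blue,roi): print(n,"mark",ar,c,ray(n,c,.06))
print("wing",[(ar,c,ray("scene",c,.095)) for ar,c in blobs(a,*blue,(240,160,277,183),20)])
red=((0,150,60),(8,255,255))
for n,im,roi in(("scene",a,(375,262,410,305)),("side",b,(325,285,358,320))):
    for ar,c in blobs(im,*red,roi,20): print(n,"collar",ar,c,ray(n,c,.14))
# bystanders: bottle bases etc.
print("amber",ray("scene",(238,248),.21),ray("side",(246,206),.21),"reagent",ray("scene",(216,201),.14),ray("side",(278,175),.14))
print("tip",ray("scene",(303,127),.055))
# base corners
print(ray("scene",[(326,343),(438,441),(498,372)],.018))
E
```

```text
scene mark 16 [462.6875 360.25  ] [[0.5323 0.2586 0.06  ]]
scene mark 20 [435.5 390.7] [[0.6076 0.275  0.06  ]]
side mark 13 [354.7692 402.4615] [[0.5331 0.2579 0.06  ]]
side mark 13 [312.1538 406.7692] [[0.609  0.2742 0.06  ]]
wing [(np.int32(429), array([260.1725, 170.7249]), array([[ 0.617 , -0.2892,  0.095 ]]))]
scene collar 264 [395.8561 279.9394] [[0.5651 0.0975 0.14  ]]
scene collar 38 [391.5789 289.7895] [[0.5835 0.1091 0.14  ]]
scene collar 76 [397.7105 296.0789] [[0.5823 0.1249 0.14  ]]
scene collar 32 [388.875  296.9688] [[0.596  0.1179 0.14  ]]
side collar 318 [339.4748 304.    ] [[0.5761 0.1014 0.14  ]]
amber [[ 0.7787 -0.07    0.21  ]] [[ 0.7784 -0.065   0.21  ]] reagent [[ 0.7436 -0.2343  0.14  ]] [[ 0.7412 -0.235   0.14  ]]
tip [[ 0.4529 -0.3807  0.055 ]]
[[0.7016 0.082  0.018 ]
 [0.6453 0.3367 0.018 ]
 [0.4757 0.3015 0.018 ]]
```

```bash
python3 -m creep '[[-0.055,0.005,0.01,0,1],[-0.055,0.005,0.01,0,1],[-0.055,0.005,0.0,0,1],[-0.055,0.005,0,0,1],[-0.055,0,0,0,1],[0,0,0,0,1],[0,0,0,0,1],[0,0,0,0,1]]' 25; python3 - <<'E'
from h import *
st=read_state(); im=read_camera("wrist"); cv2.imwrite("pics/w1.png",im); print(st['tool_pos'],st['tool_rot'])
np.save("st1.npy",np.r_[st['tool_pos'],st['tool_rot']])
E
```

```text
time_s: 1.15
tool_pos: [0.6198, -0.2734, 0.2025]
tool_rot: [-2.219, -2.222, -0.0]
wrist_force: [-0.4, 0.1, -0.1]
gripper_width: 0.0877
gripper_force: 0.0
[ 0.6198 -0.2734  0.2025] [-2.2192 -2.2223 -0.0001]
```

View pics/w1.png

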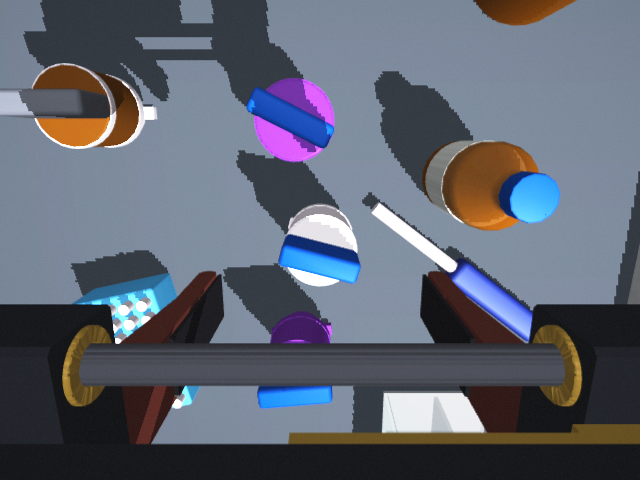

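In the wrist view, the blue wing on the white body is at about (320,258). A purple cartridge is at (293,120), another is under the gripper bar, and the reagent bottle's cap is at (530,197). Next I'll measure the wing's top face and heading.

```bash
python3 - <<'E'
from h import *
im=cv2.imread("pics/w1.png"); v=np.load("st1.npy"); st=dict(tool_pos=v[:3],tool_rot=v[3:])
for lo in ((100,150,150),(100,150,40)):
    m=mask(im,lo,(130,255,255),(270,225,370,295))
    c=max(cv2.findContours(m,0,2)[0],key=cv2.contourArea); r=cv2.minAreaRect(c); P=cv2.boxPoints(r)
    X=ray("wrist",P,.11,st); print(r); print(X[:,:2], X.mean(0), [np.linalg.norm(X[i]-X[(i+1)%4]) for i in(0,1)])
    e=X[1]-X[0]; f=X[2]-X[1]; e=e if np.linalg.norm(e)>np.linalg.norm(f) else f; print("wing yaw",np.degrees(np.arctan2(e[1],e[0])))
E
```

```text
((319.14727783203125, 263.8106384277344), (80.77268981933594, 21.77414321899414), 14.444034576416016)
[[ 0.592  -0.2875]
 [ 0.596  -0.2727]
 [ 0.6487 -0.2867]
 [ 0.6454 -0.3019]] [ 0.6205 -0.2872  0.11  ] [np.float64(0.01534237158097606), np.float64(0.0545541553975605)]
wing yaw -14.964568386720378
((320.32208251953125, 258.7496337890625), (81.0221176147461, 32.16234588623047), 14.444034576416016)
[[ 0.5918 -0.2874]
 [ 0.5977 -0.2657]
 [ 0.6503 -0.2796]
 [ 0.6454 -0.3019]] [ 0.6213 -0.2837  0.11  ] [np.float64(0.022514483972551368), np.float64(0.05436212582344221)]
wing yaw -14.864659239978488
```

```bash
python3 -m creep '[[-0.014,0.001,0,0,0.6],[0,0,0.01,-0.187,0.6],[0,0,0.01,-0.187,0.6],[0,0,0.01,-0.187,0.6],[0,0,0.01,-0.187,0.6],[0,0,0.01,-0.187,0.6],[0,0,0.01,-0.187,0.6],[0,0,0.01,-0.187,0.6]]' 30; python3 - <<'E'
from h import *
st=read_state(); im=read_camera("wrist"); cv2.imwrite("pics/w2.png",im); R=Ro.from_rotvec(st['tool_rot']).as_matrix()
print(st['tool_pos'],R, st['q'])
m=mask(im,(100,150,40),(130,255,255),(250,200,390,420)); n,l,s,c=cv2.connectedComponentsWithStats(m)
for i in range(1,n):
    if s[i,4]>100: print(s[i],c[i],ray("wrist",c[i],.11,st))
E
```

```text
time_s: 2.2
tool_pos: [0.6212, -0.2894, 0.1324]
tool_rot: [0.4, 3.116, -0.001]
wrist_force: [1.0, 0.1, -0.5]
gripper_width: 0.0525
gripper_force: 0.0
[ 0.6212 -0.2894  0.1324] [[-0.9676  0.2523  0.0002]
 [ 0.2523  0.9676 -0.0005]
 [-0.0003 -0.0004 -1.    ]] [-0.5365  0.5602  1.4056 -0.0004  1.1753 -1.8521]
[ 305  206   31  116 3493] [320.0467 263.8259] [[ 0.616 -0.287  0.11 ]]
[288 386  44  34 781] [312.5173 402.073 ] [[ 0.6908 -0.3109  0.11  ]]
```

```bash
python3 -m creep '[[0,0,0.02,0,0.6],[0,0,0.02,0,0.6],[0,0,0.0135,0,0.6],[0,0,0,0,0.6],[0,0,0,0,0],[0,0,0,0,0],[0,0,0,0,0],[0,0,0,0,0]]' 40
```

```text
time_s: 3.25
tool_pos: [0.6212, -0.2891, 0.0795]
tool_rot: [0.41, 3.114, -0.0]
wrist_force: [-0.8, -0.1, 0.9]
gripper_width: 0.0162
gripper_force: 2.7
```

```bash
python3 -m creep '[[0,0,0,0,0],[0,0,0,0,0],[0,0,-0.02,0,0],[0,0,-0.05,0,0],[0,0,-0.05,0,0],[0,0,-0.05,0,0],[0,0,-0.05,0,0],[0,0.02,0,0,0]]' 40
python3 -m creep '[[0.02,0.053,0,0,0],[0.02,0.053,0,0,0],[0.02,0.053,0,0,0],[0.02,0.053,0,0,0],[0.02,0.053,0,0,0],[0.02,0.053,0,0,0],[0.02,0.053,0,0,0],[0.02,0.053,0,0,0]]'
python3 - <<'E'
from h import *
st=read_state(); cv2.imwrite("pics/w3.png",read_camera("wrist"));cv2.imwrite("pics/side3.png",read_camera("side"));cv2.imwrite("pics/scene3.png",read_camera("scene"))
np.save("st3.npy",np.r_[st['tool_pos'],st['tool_rot']])
print(st['tool_pos'],st['q'],st['wrist_force'])
a=cv2.imread("pics/scene3.png");b=cv2.imread("pics/side3.png")
o=np.hstack([a[20:420,200:600],b[20:420,150:550]]);cv2.imwrite("pics/c3.png",o)
E
```

```text
time_s: 4.25
tool_pos: [0.6283, -0.2717, 0.3056]
tool_rot: [0.411, 3.105, -0.007]
wrist_force: [0.1, -0.7, -1.9]
gripper_width: 0.0158
gripper_force: 40.0
time_s: 5.25
tool_pos: [0.5795, 0.1836, 0.2981]
tool_rot: [-0.409, -3.112, 0.001]
wrist_force: [1.1, -0.2, -1.8]
gripper_width: 0.0161
gripper_force: 40.0
[0.5795 0.1836 0.2981] [ 0.193   0.3156  1.3864  0.0003  1.4419 -1.1164] [ 1.058  -0.1928 -1.7599]
```

View pics/c3.png

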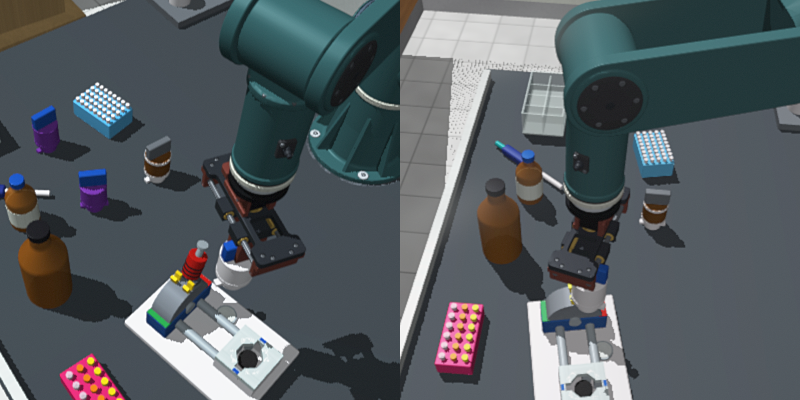

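Both views show the cartridge hanging upright in the gripper: scene crop (232,265), side crop (595,290). The socket is free and the bystanders are undisturbed. Now I'll measure the wing's seat in the grip and refine the socket.

```bash
python3 - <<'E'
from h import *
im=cv2.imread("pics/w3.png"); v=np.load("st3.npy"); st=dict(tool_pos=v[:3],tool_rot=v[3:])
R=Ro.from_rotvec(v[3:]).as_matrix()
n,l,s,c=cv2.connectedComponentsWithStats(mask(im,(100,130,40),(130,255,255)))
for i in range(1,n):
    if s[i,4]>15:
        x,y,w,h,a=s[i]; print(s[i],c[i].round(1),"z.06",ray("wrist",c[i],.06,st)[0,:2])
        if a>500:
            P=np.array([[c[i][0],y],[c[i][0],y+h]]); print("  tool xyz ends@top",(ray("wrist",P,v[2]+.031,st)-v[:3])@R, "@bottom of wing", (ray("wrist",P,v[2]-.004,st)-v[:3])@R)
for nm in("scene","side"):
    k=cv2.imread(f"pics/{nm}3.png"); roi={"scene":(425,345,480,400),"side":(305,395,365,420)}[nm]
    n,l,s,c=cv2.connectedComponentsWithStats(mask(k,(105,120,60),(125,255,255),roi))
    X=[ray(nm,c[i],.06)[0] for i in range(1,n) if s[i,4]>5]; print(nm,X,np.mean(X,0))
cv2.imwrite("pics/w3c.png",im)
E
```

```text
[ 603    0   37   59 1808] [623.1  25.2] z.06 [0.4903 0.4972]
  tool xyz ends@top [[ 0.1051  0.0913 -0.0308]
 [ 0.0889  0.0944 -0.0309]] @bottom of wing [[0.1158 0.1154 0.0042]
 [0.0953 0.1192 0.0041]]
[382 138   8   8  45] [385.6 141.2] z.06 [0.535  0.2626]
[254 180  28  48 294] [267.3 206.2] z.06 [0.5669 0.1308]
[413 207   8   7  34] [416.5 209.9] z.06 [0.6103 0.2782]
[ 300  227   44  117 4895] [321.7 286. ] z.06 [0.6657 0.1622]
  tool xyz ends@top [[ 0.0361  0.0018 -0.0309]
 [-0.0079  0.0018 -0.031 ]] @bottom of wing [[ 0.0283  0.0018  0.0041]
 [-0.0275  0.0018  0.0039]]
[ 594  241   46   77 2033] [623.  282.3] z.06 [0.7457 0.4776]
  tool xyz ends@top [[ 0.0312  0.1052 -0.031 ]
 [ 0.0025  0.1105 -0.0311]] @bottom of wing [[ 0.0221  0.1329  0.0039]
 [-0.0144  0.1397  0.0039]]
scene [array([0.5323, 0.2586, 0.06  ]), array([0.6076, 0.275 , 0.06  ])] [0.5699 0.2668 0.06  ]
side [array([0.5331, 0.2579, 0.06  ]), array([0.609 , 0.2742, 0.06  ])] [0.571  0.2661 0.06  ]
```

View pics/w3.png

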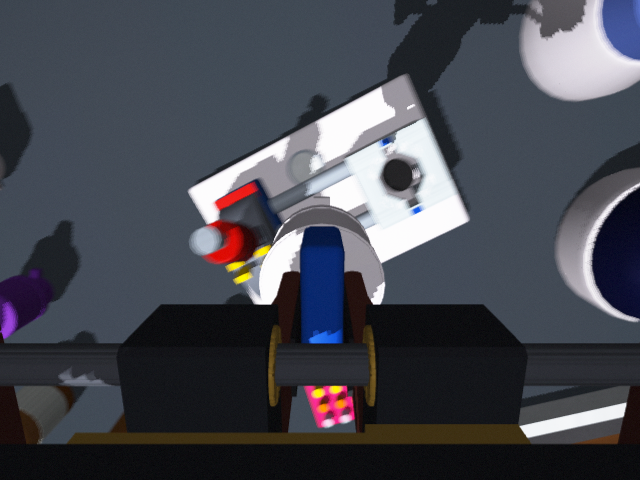

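```bash
python3 -m creep '[[0.015,0.039,0,0,0],[0.015,0.039,0,0,0],[0,0,0.044,-0.158,0],[0,0,0.044,-0.158,0],[0,0,0.044,-0.157,0],[0,0,0,0,0],[0,0,0,0,0],[0,0,0,0,0]]'
python3 - <<'E'
from h import *
st=read_state(); im=read_camera("wrist"); cv2.imwrite("pics/w4.png",im);cv2.imwrite("pics/side4.png",read_camera("side"));cv2.imwrite("pics/scene4.png",read_camera("scene"))
v=np.r_[st['tool_pos'],st['tool_rot']];np.save("st4.npy",v)
R=Ro.from_rotvec(v[3:]).as_matrix(); yaw=np.degrees(np.arctan2(R[1,1],R[0,1]))
print(v[:3],R[:,2],yaw,"tool delta to socket",(np.array([.5705,.2665,v[2]])-v[:3])@R)
n,l,s,c=cv2.connectedComponentsWithStats(mask(im,(100,130,40),(130,255,255)))
for i in range(1,n):
    if s[i,4]>15: print(s[i],c[i].round(1),"z.06",ray("wrist",c[i],.06,st)[0,:2])
a=cv2.imread("pics/scene4.png");b=cv2.imread("pics/side4.png")
o=np.hstack([cv2.resize(a[270:430,370:530],(400,400),interpolation=2),cv2.resize(b[300:460,260:420],(400,400),interpolation=2)]);cv2.imwrite("pics/c4.png",o)
E
```

```text
time_s: 6.4
tool_pos: [0.5742, 0.2646, 0.1695]
tool_rot: [-0.328, 3.121, 0.001]
wrist_force: [0.2, -0.5, -2.0]
gripper_width: 0.016
gripper_force: 40.0
[0.5742 0.2646 0.1695] [ 0.0036  0.0012 -1.    ] 101.98599740527541 tool delta to socket [ 0.0032  0.0026 -0.    ]
[117 138  26  81 525] [125.8 177. ] z.06 [0.5638 0.1263]
[316 172  18   9 145] [324.8 176.3] z.06 [0.5351 0.2593]
[ 300  227   44  117 4895] [321.6 285.9] z.06 [0.6137 0.2737]
[131 246  14  69 397] [137.5 277.4] z.06 [0.6351 0.1408]
```

View pics/c4.png

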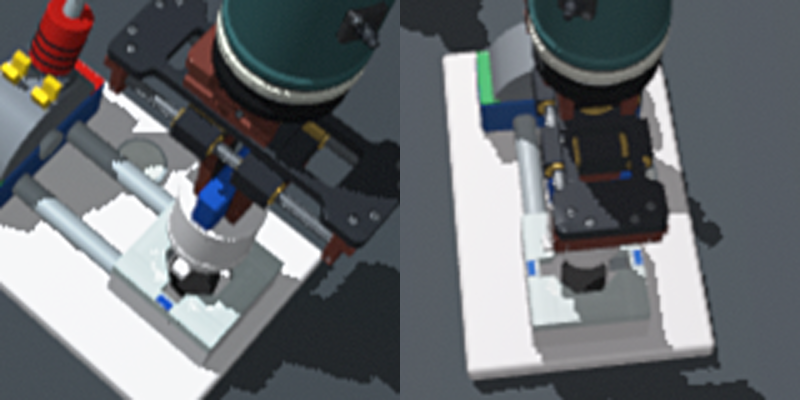

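View pics/w4.png

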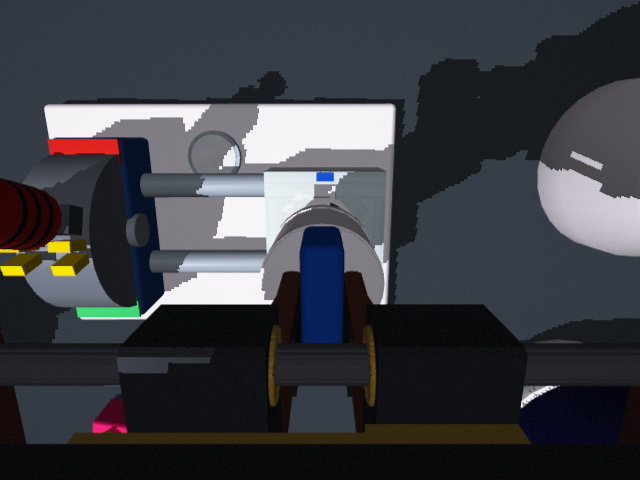

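The views show the cartridge just above the hole, roughly concentric, with a blue mark at wrist (325,176). Scene/side give a remaining tool offset of (3.2, 2.6) mm and the wrist gives (0.7, 1.2) mm. I'll take (2, 2) mm and feel my way down.

```bash
python3 -m creep '[[0.002,0.002,0.01,0,0],[0,0,0.012,0,0],[0,0,0.006,0,0],[0,0,0.003,0,0],[0,0,0.003,0,0],[0,0,0,0,0],[0,0,0,0,0],[0,0,0,0,0]]'
```

```text
time_s: 7.55
tool_pos: [0.5727, 0.2666, 0.1338]
tool_rot: [-0.331, 3.119, 0.001]
wrist_force: [5.6, 1.6, 1.1]
gripper_width: 0.0159
gripper_force: 40.0
```

```bash
python3 -m creep '[[-0.0015,0,0,0,0],[0,0,0,0,0],[0,0,0.003,0,0],[0,0,0.003,0,0],[0,0,0.002,0,0],[0,0,0,0,0],[0,0,0,0,0],[0,0,0,0,0]]'
```

```text
time_s: 8.55
tool_pos: [0.5728, 0.2666, 0.1252]
tool_rot: [-0.331, 3.122, 0.001]
wrist_force: [4.8, 1.0, -0.0]
gripper_width: 0.0157
gripper_force: 40.0
```

```bash
python3 -m creep '[[-0.001,0,0.002,0,0],[0,0,0.002,0,0],[0,0,0.002,0,0],[0,0,0.002,0,0],[0,0,0.001,0,0],[0,0,0,0,0],[0,0,0,0,0],[0,0,0,0,0]]'; python3 -c "
from h import *
for i in range(3):
    s=read_state();print(s['tool_pos'],s['wrist_force'],s['ft_torque'])"
```

```text
time_s: 9.55
tool_pos: [0.573, 0.2666, 0.1174]
tool_rot: [-0.331, 3.123, 0.0]
wrist_force: [1.9, 0.3, 12.5]
gripper_width: 0.0158
gripper_force: 40.0
[0.573  0.2666 0.1174] [ 1.9052  0.3221 12.4939] [ 0.2071 -0.7158  0.0175]
[0.573  0.2666 0.1174] [ 1.9052  0.3221 12.4939] [ 0.2071 -0.7158  0.0175]
[0.573  0.2666 0.1174] [ 1.9052  0.3221 12.4939] [ 0.2071 -0.7158  0.0175]
```

```bash
python3 -m creep '[[0,0,0.0005,0,0],[0,0,0,0.1,0],[0,0,0,0.15,0],[0,0,0,0.15,0],[0,0,0,0.15,0],[0,0,0,0.15,0],[0,0,0,0.15,0],[0,0,0,0,0]]' 55
```

```text
time_s: 10.55
tool_pos: [0.5736, 0.2653, 0.1174]
tool_rot: [0.987, 2.98, -0.002]
wrist_force: [3.3, -4.1, 15.7]
gripper_width: 0.0156
gripper_force: 55.0
```

```bash
python3 -m creep '[[0,0,0,0.12,0],[0,0,0,0.12,0],[0,0,0,0.12,0],[0,0,0,0.12,0],[0,0,0,0.08,0],[0,0,0,0.03,0],[0,0,0,0,0],[0,0,0,0,0]]' 55; python3 -c "
from h import *
s=read_state();R=Ro.from_rotvec(s['tool_rot']).as_matrix();print(np.degrees(np.arctan2(R[1,1],R[0,1])),s['ft_torque'])"
```

```text
time_s: 11.55
tool_pos: [0.5719, 0.2643, 0.1173]
tool_rot: [1.807, 2.568, -0.006]
wrist_force: [-0.2, -6.2, 19.9]
gripper_width: 0.0158
gripper_force: 55.2
19.75213957167151 [-1.5919  0.0579  0.9213]
```

```bash
python3 -m creep '[[0,0,0,0.03,0],[0,0,0,0,0],[0,0,-0.002,0,0],[0,0,-0.002,0,0],[0,0,0,0,0],[0,0,0,0,0.4],[0,0,0,0,0.4],[0,0,0,0,0.5]]' 55; python3 -c "
from h import *
s=read_state();R=Ro.from_rotvec(s['tool_rot']).as_matrix();print(np.degrees(np.arctan2(R[1,1],R[0,1])),s['ft_torque'])"
```

```text
time_s: 12.55
tool_pos: [0.5715, 0.2663, 0.1192]
tool_rot: [-1.849, -2.538, 0.002]
wrist_force: [-0.2, 0.5, 0.1]
gripper_width: 0.0413
gripper_force: 0.0
17.869048290819197 [ 0.0011  0.0106 -0.0024]
```

```bash
python3 -m creep '[[0,0,-0.05,0,0.5],[0,0,-0.04,-0.18,0.6],[0,0,-0.03,-0.187,0.6],[0,0,-0.03,-0.187,0.6],[0,0,-0.03,-0.187,0.6],[0.02,0,0,-0.187,0.6],[0.03,0,0,-0.187,0.6],[0.03,0,0,-0.187,0.6]]' 30; python3 -m creep '[[0,0,0,-0.17,0.6],[0,0,0,0,0.6],[0,0,0,0,0.6],[0,0,0,0,0.6],[0,0,0,0,0.6],[0,0,0,0,0.6],[0,0,0,0,0.6],[0,0,0,0,0.6]]'
python3 - <<'E'
from h import *
st=read_state(); im=read_camera("wrist"); cv2.imwrite("pics/w5.png",im);cv2.imwrite("pics/side5.png",read_camera("side"));cv2.imwrite("pics/scene5.png",read_camera("scene"))
v=np.r_[st['tool_pos'],st['tool_rot']];np.save("st5.npy",v)
R=Ro.from_rotvec(v[3:]).as_matrix(); print(v[:3],np.degrees(np.arctan2(R[1,1],R[0,1])),st['wrist_force'])
a=cv2.imread("pics/scene5.png");b=cv2.imread("pics/side5.png")
o=np.vstack([np.hstack([cv2.resize(a[240:400,360:520],(400,400),interpolation=2),cv2.resize(b[270:430,260:420],(400,400),interpolation=2)])]);cv2.imwrite("pics/c5.png",o)
E
```

```text
time_s: 13.55
tool_pos: [0.4959, 0.2907, 0.2995]
tool_rot: [0.078, -3.14, -0.0]
wrist_force: [-0.1, 0.3, 0.5]
gripper_width: 0.0529
gripper_force: 0.0
time_s: 14.55
tool_pos: [0.4972, 0.2903, 0.2996]
tool_rot: [0.334, -3.124, 0.0]
wrist_force: [-0.2, -0.0, -0.7]
gripper_width: 0.0525
gripper_force: 0.0
[0.4972 0.2903 0.2996] 102.20551871512222 [-0.1962 -0.0077 -0.6703]
```

View pics/c5.png

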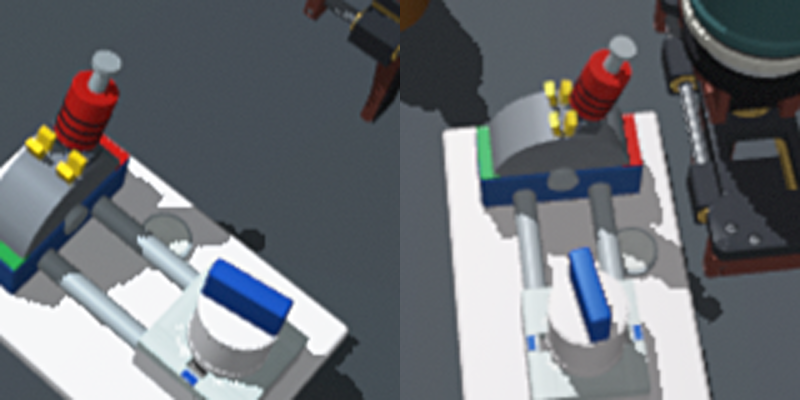

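The cartridge sits in the socket with its wing turned nearly perpendicular to the notches (scene crop (245,290), side crop (590,290)). The lever end is at scene (403,265) and side (349,289), with the collar below it. Next I'll triangulate the collar and check the seated wing's height.

```bash
python3 - <<'E'
from h import *
a=cv2.imread("pics/scene5.png");b=cv2.imread("pics/side5.png")
def tri(p,q):
    P=[]
    for n in("scene","side"):
        K,R,t=cam(n);P.append(K@np.c_[R,t])
    X=cv2.triangulatePoints(P[0],P[1],np.array(p,float).reshape(2,1),np.array(q,float).reshape(2,1))[:,0];X=X[:3]/X[3]
    return X,np.linalg.norm(proj("scene",X)-p),np.linalg.norm(proj("side",X)-q)
ux=np.array([np.cos(np.radians(12.1)),np.sin(np.radians(12.1)),0]);uy=np.array([-ux[1],ux[0],0]);S=np.array([.572,.2665,.06])
def inunit(X): d=X-S; return np.array([d@ux,d@uy+.08,X[2]])
def axis(im,roi):
    m=cv2.morphologyEx(mask(im,(0,140,50),(8,255,255),roi)|mask(im,(172,140,50),(180,255,255),roi),cv2.MORPH_CLOSE,np.ones((7,7)))
    c=max(cv2.findContours(m,0,2)[0],key=cv2.contourArea);r=cv2.minAreaRect(c);M=cv2.moments(c);return np.array([M['m10']/M['m00'],M['m01']/M['m00']]),r
pa,ra=axis(a,(375,262,410,301));pb,rb=axis(b,(325,285,354,320));print(ra,rb)
for nm,p,q in(("end",(402.8,264.8),(348.8,288.8)),("sleeve",pa,pb)):
    X,e,f=tri(p,q);print(nm,X,e,f,"unit",inunit(X))
bl=((105,120,60),(125,255,255))
def wc(im,roi): M=cv2.moments(mask(im,*bl,roi),True);return np.array([M['m10']/M['m00'],M['m01']/M['m00']])
X,e,f=tri(wc(a,(438,338,480,378)),wc(b,(325,365,345,408)));print("wing",X,e,f,inunit(X))
v=np.load("st5.npy"); R=Ro.from_rotvec(v[3:]).as_matrix()
piv=S-.16*uy; piv[2]=.055
G=piv+.105*(-np.sin(.45)*ux+np.cos(.45)*np.array([0,0,1])); print("piv",piv,"grip pred",G,"end pred",piv+.145*(-np.sin(.45)*ux+np.cos(.45)*np.array([0,0,1])),"sleeve mid pred",piv+.094*(-np.sin(.45)*ux+np.cos(.45)*np.array([0,0,1])))
print("tool shift to G (TCP 19mm below)",(G-[0,0,.019]-v[:3])@R)
E
```

```text
((395.5, 284.0), (32.0, 27.0), 90.0) ((340.3000183105469, 304.3999938964844), (18.782970428466797, 28.174455642700195), 26.56505012512207)
end [0.5613 0.1031 0.1934] 0.013240033707652577 0.013762884525757371 unit [-0.0447 -0.0776  0.1934]
sleeve [0.5764 0.1067 0.1459] 0.280530678428102 0.2913726313339803 unit [-0.0292 -0.0772  0.1459]
wing [0.5699 0.2697 0.1363] 0.05661498726811612 0.0606107804005144 [-0.0014  0.0835  0.1363]
piv [0.6055 0.1101 0.055 ] grip pred [0.5609 0.1005 0.1495] end pred [0.5439 0.0968 0.1856] sleeve mid pred [0.5656 0.1015 0.1396]
tool shift to G (TCP 19mm below) [-0.0221 -0.199   0.1691]
```

The lever actually leans about 0.31 rad: its end is at unit (-45, -78, 193) mm and the sleeve mid is consistent at radius 95 mm. So the grip point is at unit (-32, -78, 155) mm. Moving over it now.

```bash
python3 -m creep '[[-0.009,-0.049,0,0,0.8],[-0.009,-0.049,0,0,0.8],[-0.009,-0.049,0,0,0.8],[-0.009,-0.050,0,0,0.8],[0,0,0.04,0,0.8],[0,0,0.025,0,0.8],[0,0,0,0,0.8],[0,0,0,0,0.8]]' 30
python3 - <<'E'
from h import *
st=read_state(); im=read_camera("wrist"); cv2.imwrite("pics/w6.png",im)
v=np.r_[st['tool_pos'],st['tool_rot']]; R=Ro.from_rotvec(v[3:]).as_matrix()
print(v[:3],np.degrees(np.arctan2(R[1,1],R[0,1])))
ux=np.array([np.cos(np.radians(12.1)),np.sin(np.radians(12.1)),0]);uy=np.array([-ux[1],ux[0],0]);S=np.array([.572,.2665,.0])
print("shift left",(S-.0321*ux-.158*uy+[0,0,.136]-v[:3])@R)
m=mask(im,(0,140,50),(8,255,255))|mask(im,(172,140,50),(180,255,255))
n,l,s,c=cv2.connectedComponentsWithStats(m)
for i in range(1,n):
    if s[i,4]>150: print(s[i],c[i],(ray("wrist",c[i],.16,st)-v[:3])@R)
E
```

```text
time_s: 15.7
tool_pos: [0.5747, 0.1057, 0.2356]
tool_rot: [-0.335, 3.122, -0.0]
wrist_force: [-0.4, -0.3, 0.9]
gripper_width: 0.0702
gripper_force: 0.0
[0.5747 0.1057 0.2356] 102.23081983903026
shift left [ 0.0011 -0.0001  0.0996]
[292 179  55  14 654] [319.4128 184.5275] [[ 0.0379 -0.0006  0.0756]]
[ 291  214   55   55 1335] [318.2427 243.2322] [[ 0.0013 -0.0014  0.0756]]
```

View pics/w6.png

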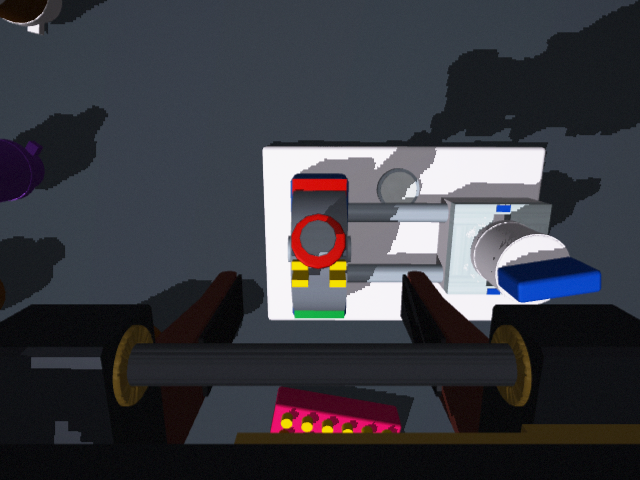

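The wrist view shows the red collar ring at (318,242), centred between the fingers, with the yellow gate below it at (320,273) and the green side at the bottom (toward tool -x). Descending and gripping.

```bash
python3 -m creep '[[0.001,-0.001,0.04,0,0.8],[0,0,0.035,0,0.8],[0,0,0.0245,0,0.8],[0,0,0,0,0.8],[0,0,0,0,0.2],[0,0,0,0,0.2],[0,0,0,0,0.2],[0,0,0,0,0.2]]' 30
```

```text
time_s: 16.75
tool_pos: [0.5738, 0.1036, 0.1358]
tool_rot: [-0.335, 3.123, -0.002]
wrist_force: [1.1, -12.9, 2.4]
gripper_width: 0.0338
gripper_force: 8.2
```

```bash
python3 -m creep '[[0,-0.001,0,0,0.2],[0,0,0,0,0.2],[0.0014,0,-0.0043,0,0.2],[0.0014,0,-0.0043,0,0.2],[0.0014,0,-0.0043,0,0.2],[0.0014,0,-0.0043,0,0.2],[0,0,0,0,0.2],[0,0,0,0,0.2]]' 35
python3 -c "
from h import *
s=read_state();print(s['tool_pos'],s['wrist_force'],s['ft_torque'])
b=read_camera('side');a=read_camera('scene');cv2.imwrite('pics/side7.png',b);cv2.imwrite('pics/scene7.png',a)"
```

```text
time_s: 17.75
tool_pos: [0.5683, 0.1021, 0.1523]
tool_rot: [-0.334, 3.123, -0.0]
wrist_force: [4.2, -1.2, -3.6]
gripper_width: 0.0335
gripper_force: 35.0
[0.5683 0.1021 0.1523] [ 4.1692 -1.2328 -3.5952] [-0.082  -0.8466 -0.0203]
```

```bash
python3 -m creep '[[0,0,-0.001,0,0.2],[-0.009,0,-0.0027,0,0.2],[-0.009,0,-0.0017,0,0.2],[-0.0098,0,-0.0011,0,0.2],[-0.0098,0,-0.0005,0,0.2],[-0.0092,0,0.0004,0,0.2],[-0.0092,0,0.001,0,0.2],[0,0,0,0,0.2]]' 35
```

```text
time_s: 18.85
tool_pos: [0.6192, 0.113, 0.156]
tool_rot: [0.334, -3.114, 0.002]
wrist_force: [-2.3, -3.9, -4.8]
gripper_width: 0.0336
gripper_force: 35.0
```

```bash
python3 -m creep '[[0,0,-0.0015,0,0.2],[-0.009,0,0.0015,0,0.2],[-0.009,0,0.0022,0,0.2],[-0.009,0,0.003,0,0.2],[-0.008,0,0.0035,0,0.2],[-0.003,0,0.0013,0,0.2],[0,0,0,0,0.2],[0,0,0,0,0.2]]' 35; python3 -c "
from h import *
s=read_state();print(s['tool_pos'],s['wrist_force'],s['ft_torque'],s['joint_vel'])"
```

```text
time_s: 19.85
tool_pos: [0.6603, 0.1226, 0.1487]
tool_rot: [-0.334, 3.122, 0.001]
wrist_force: [-0.4, 0.7, 0.8]
gripper_width: 0.0175
gripper_force: 0.2
[0.6603 0.1226 0.1487] [-0.4353  0.6536  0.8112] [ 0.1678 -0.16   -0.0094] [-0.0015 -0.0009  0.0042 -0.0036 -0.0023 -0.0003]
```

The grip slipped off the collar (width 17.5 mm). I'll look at where the lever stands.

```bash
python3 - <<'E'
from h import *
b=read_camera('side');a=read_camera('scene');cv2.imwrite('pics/side8.png',b);cv2.imwrite('pics/scene8.png',a)
o=np.hstack([cv2.resize(a[240:400,320:480],(400,400),interpolation=2),cv2.resize(b[270:390,270:390],(400,400),interpolation=2)]);cv2.imwrite("pics/c8.png",o)
E
```

```text
(no output)
```

View pics/c8.png

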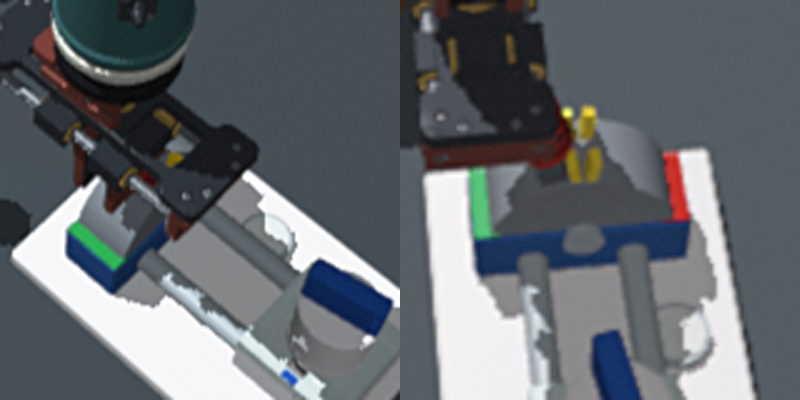

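In the side crop, red shows at (555,145) to the left of the yellow gate at (585,145), so the lever is past the gate on the green side. Open, back off and look again.

```bash
python3 -m creep '[[0,0,0,0,0.8],[0,0,0,0,0.8],[0,0,-0.03,0,0.8],[0,0,-0.06,0,0.8],[0.03,0,-0.03,0,0.8],[0.05,0,0,0,0.8],[0,0,0,0,0.8],[0,0,0,0,0.8]]' 30
python3 - <<'E'
from h import *
st=read_state();im=read_camera('wrist');b=read_camera('side');a=read_camera('scene');cv2.imwrite('pics/w9.png',im);cv2.imwrite('pics/side9.png',b);cv2.imwrite('pics/scene9.png',a)
v=np.r_[st['tool_pos'],st['tool_rot']]; np.save("st9.npy",v);print(v)
o=np.vstack([np.hstack([cv2.resize(b[270:390,270:390],(400,400),interpolation=2),im[40:440,120:520]])]);cv2.imwrite("pics/c9.png",o)
m=mask(im,(0,140,50),(8,255,255))|mask(im,(172,140,50),(180,255,255))
n,l,s,c=cv2.connectedComponentsWithStats(m)
for i in range(1,n):
    if s[i,4]>100: print(s[i],c[i])
for k,nm in((a,"scene"),(b,"side")):
    n,l,s,c=cv2.connectedComponentsWithStats(mask(k,(0,140,50),(8,255,255),(300,230,420,340)))
    for i in range(1,n):
        if s[i,4]>20: print(nm,s[i],c[i])
E
```

```text
time_s: 20.95
tool_pos: [0.5822, 0.1051, 0.2683]
tool_rot: [-0.334, 3.123, 0.0]
wrist_force: [-1.2, -0.6, 1.0]
gripper_width: 0.0701
gripper_force: 0.0
[ 0.5822  0.1051  0.2683 -0.334   3.1227  0.0001]
[297 167  50  16 600] [321.3983 172.675 ]
[300 259  42  29 429] [319.1772 270.8228]
[ 299  280   45   48 1557] [320.9473 301.5055]
scene [414 253   5  13  21] [415.6667 259.9524]
scene [392 288  19  17  78] [401.     295.8462]
scene [362 291  20  25 236] [373.0678 304.7924]
side [300 292  21  28 301] [310.1429 306.4684]
side [349 316   8  20  85] [352.1882 325.4   ]
```

View pics/c9.png

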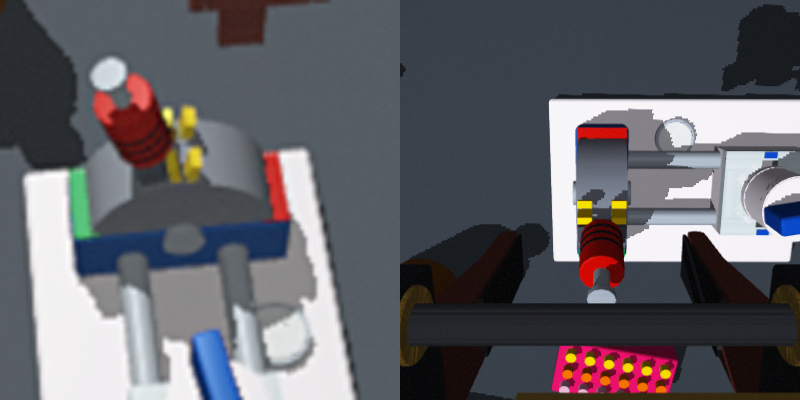

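The lever is on the green side, past the gate, with the collar apparently down. I have now viewed 12 pictures, which is over the allowance of 10, so from here I'll use numbers only. Next is measuring the lever angle and collar position by casting rays onto the lever's swing plane.

```bash
cat >> h.py <<'E'
ux=np.array([np.cos(np.radians(12.1)),np.sin(np.radians(12.1)),0]);uy=np.array([-ux[1],ux[0],0]);S=np.array([.572,.2665,0.])
PV=S-.158*uy+[0,0,.055]
def swing(n,p,st=None):  # ray onto the lever's plane -> (unit x, z) from pivot, angle, radius
    K,R,t=cam(n,st); o=-R.T@t; d=R.T@np.linalg.inv(K)@np.array([*p,1.]); X=o+d*((PV-o)@uy/(d@uy))
    x,z=(X-PV)@ux,X[2]-.055; return np.array([x,z,np.arctan2(x,z),np.hypot(x,z)])
E
python3 - <<'E'
from h import *
v=np.load("st9.npy"); st=dict(tool_pos=v[:3],tool_rot=v[3:])
b=cv2.imread("pics/side9.png");a=cv2.imread("pics/scene9.png");w=cv2.imread("pics/w9.png")
# lever end: pale grey blob above the sleeve
for n,im,roi in(("side",b,(292,280,312,300)),("scene",a,(355,272,385,300)),("wrist",w,(300,325,342,348))):
    m=mask(im,(0,0,120),(180,70,255),roi); k,l,s,c=cv2.connectedComponentsWithStats(m)
    for i in range(1,k):
        if s[i,4]>15: print(n,"end?",s[i],c[i],swing(n,c[i],st) if n!="wrist" else ray(n,c[i],.187,st))
# triangulate sleeve centroid scene/side
P=[]
for n in("scene","side"):
    K,R,t=cam(n);P.append(K@np.c_[R,t])
X=cv2.triangulatePoints(P[0],P[1],np.array([[373.07],[304.79]]),np.array([[310.14],[306.47]]))[:,0];X=X[:3]/X[3]
print("sleeve",X,"unit from pivot",(X-PV)@ux,(X-PV)@uy,X[2]-.055,np.arctan2((X-PV)@ux,X[2]-.055),"r",np.hypot((X-PV)@ux,X[2]-.055))
for t in(.3,.35,.4,.45):
    e=PV+.145*(np.sin(t)*ux+np.cos(t)*np.array([0,0,1])); g=PV+.094*(np.sin(t)*ux+np.cos(t)*np.array([0,0,1]))
    print(t,"end px",*[proj(n,e,st).round(1) for n in("side","scene","wrist")],"sleeve",*[proj(n,g,st).round(1) for n in("side","scene")])
E
```

```text
side end? [297 287  11  11  92] [302.1087 291.663 ] [0.0401 0.141  0.2773 0.1466]
scene end? [379 284   6  13  42] [382.1905 289.8571] [0.0048 0.1155 0.0413 0.1156]
scene end? [363 290  13  10 105] [368.9524 294.6762] [0.041  0.1448 0.2756 0.1505]
wrist end? [307 329  29  14 332] [320.8404 336.509 ] [[0.6467 0.1192 0.187 ]]
sleeve [0.6301 0.1175 0.1464] unit from pivot 0.02552389890234194 9.202786173057378e-05 0.0913721511024709 0.27239660293299595 r 0.09487011864791646
0.3 end px [[300.6 292.6]] [[367.9 297.3]] [[323.3 342.2]] sleeve [[308.9 307.1]] [[372.1 305.9]]
0.35 end px [[296.8 293.6]] [[365.  300.7]] [[323.3 349.7]] sleeve [[306.5 307.8]] [[370.3 308. ]]
0.4 end px [[293.1 294.8]] [[362.2 304.1]] [[323.2 356.5]] sleeve [[304.2 308.5]] [[368.5 310.2]]
0.45 end px [[289.5 296.1]] [[359.3 307.6]] [[323.2 362.6]] sleeve [[301.9 309.3]] [[366.8 312.3]]
```

The lever stands at about joint 0.72, just beyond the tooth, with the collar home (sleeve radius 95 mm, same as at the start). I'll push the steel end above the sleeve the rest of the way with shut fingers, from the -x side.

```bash
python3 -m creep '[[-0.019,0.002,0,0,0],[0,0,0.03,0,0],[0,0,0.03,0,0],[0,0,0.03,0,0],[0,0,0,0,0],[0,0,0,0,0],[0,0,0,0,0],[0,0,0,0,0]]' 10
python3 -m creep '[[-0.006,0,0,0,0],[-0.006,0,0,0,0],[-0.006,0,0,0,0],[-0.006,0,0,0,0],[-0.005,0,0,0,0],[-0.005,0,0,0,0],[-0.004,0,0,0,0],[0,0,0,0,0]]'
python3 -c "
from h import *
s=read_state();d=s['tool_pos']-PV;print(d@ux,d@uy,s['tool_pos'][2],s['wrist_force']@ux)"
```

```text
time_s: 22.1
tool_pos: [0.6006, 0.1111, 0.1791]
tool_rot: [-0.334, 3.122, -0.0]
wrist_force: [-0.1, -0.4, -0.5]
gripper_width: 0.0004
gripper_force: 0.0
time_s: 23.1
tool_pos: [0.6374, 0.1192, 0.1779]
tool_rot: [-0.334, 3.123, 0.0]
wrist_force: [-0.9, 1.0, 0.5]
gripper_width: 0.0005
gripper_force: 0.5
0.03307061297677928 0.0002391874312724666 0.177888932975546 -0.6524778708091062
```

```bash
python3 -m creep '[[-0.002,0,0,0,0],[-0.002,0,0,0,0],[-0.002,0,0,0,0],[-0.001,0,0,0,0],[-0.001,0,0,0,0],[0,0,0,0,0],[0,0,0,0,0],[0,0,0,0,0]]'
python3 - <<'E'
from h import *
s=read_state();d=s['tool_pos']-PV;print(d@ux,d@uy,s['tool_pos'][2],s['wrist_force'],s['wrist_force']@ux)
for n in("side","scene"):
    im=read_camera(n); cv2.imwrite(f"pics/{n}10.png",im)
    m=mask(im,(0,140,50),(8,255,255),(280,240,400,340)); k,l,q,c=cv2.connectedComponentsWithStats(m)
    print(n,[(q[i].tolist(),c[i].round(1).tolist(),swing(n,c[i]).round(4)) for i in range(1,k) if q[i,4]>60])
E
```

```text
time_s: 24.1
tool_pos: [0.6436, 0.1205, 0.1777]
tool_rot: [0.334, -3.121, 0.0]
wrist_force: [-4.8, -1.0, -1.0]
gripper_width: 0.0006
gripper_force: 2.7
0.03938801110525675 0.000249972092422052 0.1777060014390971 [-4.8188 -1.045  -1.0457] -4.930823813540221
side [([290, 309, 25, 13, 153], [304.5, 313.8], array([0.036 , 0.0685, 0.4836, 0.0774])), ([349, 316, 8, 20, 82], [352.3, 325.6], array([-0.0588,  0.0114, -1.3801,  0.0599]))]
scene [([354, 302, 23, 19, 192], [367.7, 313.0], array([0.038 , 0.0783, 0.4516, 0.087 ]))]
```

```bash
python3 -m creep '[[-0.001,0,0,0,0],[-0.001,0,0,0,0],[-0.001,0,0,0,0],[-0.001,0,0,0,0],[0,0,0,0,0],[0,0,0,0,0],[0,0,0,0,0],[0,0,0,0,0]]'
python3 -c "
from h import *
s=read_state();d=s['tool_pos']-PV;print(d@ux,d@uy,s['tool_pos'][2],s['wrist_force']@ux)"
```

```text
time_s: 25.2
tool_pos: [0.6442, 0.1207, 0.1774]
tool_rot: [0.333, -3.115, 0.001]
wrist_force: [-12.9, -3.9, 5.5]
gripper_width: 0.0006
gripper_force: 6.9
0.04002141498828534 0.0002613109216564307 0.17739729845961866 -13.431640870098796
```

Only 0.6 mm of travel for 4 mm commanded, with 13 N: that is the end stop. Back off, rise clear and verify numerically.

```bash
python3 -m creep '[[0.01,0,0,0,0],[0.02,0,0,0,0],[0,0,-0.04,0,0],[0,0,-0.05,0,0],[0.05,0,0,0,0.3],[0.05,0,0,0,0.3],[0,0,0,0,0.3],[0,0,0,0,0.3]]'
python3 - <<'E'
from h import *
st=read_state(); ims={n:read_camera(n) for n in("side","scene")}
for n in ims: cv2.imwrite(f"pics/{n}11.png",ims[n])
print(st['tool_pos'],st['wrist_force'])
P={n:cam(n)[0]@np.c_[cam(n)[1:]] if 0 else cam(n)[0]@np.c_[cam(n)[1],cam(n)[2]] for n in ims}
def tri(p,q):
    X=cv2.triangulatePoints(P["scene"],P["side"],np.array(p,float).reshape(2,1),np.array(q,float).reshape(2,1))[:,0];return X[:3]/X[3]
def big(im,lo,hi,roi):
    k,l,q,c=cv2.connectedComponentsWithStats(mask(im,lo,hi,roi)); i=1+np.argmax(q[1:,4]); return c[i],q[i]
def show(nm,X): d=X-PV; x,z=d@ux,X[2]-.055; print(nm,X,"unit x,y,z",x,d@uy,z,"lean",np.arctan2(x,z),"r",np.hypot(x,z))
r=[big(ims[n],(0,140,50),(8,255,255),roi) for n,roi in(("scene",(345,280,392,330)),("side",(282,280,330,325)))]; print(r); show("sleeve",tri(r[0][0],r[1][0]))
e=[big(ims[n],(0,0,120),(180,70,255),roi) for n,roi in(("scene",(348,296,368,318)),("side",(280,286,299,306)))]; print(e); show("end",tri(e[0][0],e[1][0]))
w=[]
for n,roi in(("scene",(438,338,480,378)),("side",(325,365,345,408))):
    M=cv2.moments(mask(ims[n],(105,120,60),(125,255,255),roi),True);w.append((M['m10']/M['m00'],M['m01']/M['m00']))
X=tri(*w); print("wing",X)
for t in(.35,.4,.45): print(t,[ (proj(n,PV+.145*(np.sin(t)*ux+np.cos(t)*np.array([0,0,1]))).round(1).tolist(),proj(n,PV+.094*(np.sin(t)*ux+np.cos(t)*np.array([0,0,1]))).round(1).tolist()) for n in ims])
# collar home? profile along lever in both pictures: print hue class from r=.06 to .15
for n in ims:
    rs=np.arange(.06,.152,.004); h=cv2.cvtColor(ims[n],cv2.COLOR_BGR2HSV)
    print(n,[(round(float(q),3),*h[tuple(proj(n,PV+q*(np.sin(.45)*ux+np.cos(.45)*np.array([0,0,1])))[0].round().astype(int)[::-1])].tolist()) for q in rs])
E
```

```text
time_s: 26.2
tool_pos: [0.5234, 0.0943, 0.269]
tool_rot: [-0.334, 3.12, 0.0]
wrist_force: [0.3, 1.1, 0.1]
gripper_width: 0.026
gripper_force: 0.0
[0.5234 0.0943 0.269 ] [0.3264 1.1371 0.1045]
[(array([367.555 , 311.1835]), array([355, 299,  22,  22, 218], dtype=int32)), (array([302.25  , 308.4738]), array([289, 295,  26,  27, 344], dtype=int32))]
sleeve [0.6442 0.1213 0.1436] unit x,y,z 0.04018931894564692 0.0008778396560144026 0.0886212491186969 lean 0.42575680588864995 r 0.09730830978222296
[(array([359.6694, 306.1048]), array([354, 300,  13,  13, 124], dtype=int32)), (array([290.4286, 295.4286]), array([286, 291,  10,  10,  84], dtype=int32))]
end [0.6651 0.1238 0.1862] unit x,y,z 0.06111061191172001 -0.0010457928242254728 0.13120829236100817 lean 0.4358763486308036 r 0.14474157271674454
wing [0.5699 0.2697 0.1363]
0.35 [([[296.8, 293.6]], [[306.5, 307.8]]), ([[365.0, 300.7]], [[370.3, 308.0]])]
0.4 [([[293.1, 294.8]], [[304.2, 308.5]]), ([[362.2, 304.1]], [[368.5, 310.2]])]
0.45 [([[289.5, 296.1]], [[301.9, 309.3]]), ([[359.3, 307.6]], [[366.8, 312.3]])]
side [(0.06, 1, 188, 69),
[... 291 characters left out ...]
0, 15, 100), (0.12, 99, 33, 107), (0.124, 100, 29, 106), (0.128, 100, 31, 100), (0.132, 101, 29, 96), (0.136, 103, 19, 192), (0.14, 103, 18, 196), (0.144, 101, 19, 192), (0.148, 103, 16, 192)]
scene [(0.06, 1, 211, 92), (0.064, 1, 211, 92), (0.068, 1, 210, 107), (0.072, 0, 212, 108), (0.076, 1, 217, 107), (0.08, 1, 217, 107), (0.084, 1, 217, 106), (0.088, 1, 217, 106), (0.092, 0, 224, 107), (0.096, 0, 197, 105), (0.1, 0, 197, 105), (0.104, 167, 25, 70), (0.108, 167, 25, 70), (0.112, 97, 47, 92), (0.116, 100, 37, 167), (0.12, 100, 33, 210), (0.124, 96, 27, 235), (0.128, 97, 24, 230), (0.132, 98, 26, 229), (0.136, 100, 24, 229), (0.14, 99, 23, 229), (0.144, 98, 22, 230), (0.148, 100, 24, 230)]
```

The lever is at the open stop: its end is at lean 0.436 ± measurement error, and the force stop was felt. A final numeric check that the collar is fully home: find the steel/red boundary along the lever and compare it with the boundary predicted for lift 0 and 3 mm.

```bash
python3 - <<'E'
from h import *
for tag,th in(("5",-.311),("9",.275),("11",.44)):
  l=np.sin(th)*ux+np.cos(th)*np.array([0,0,1])
  for n in("side","scene"):
    h=cv2.cvtColor(cv2.GaussianBlur(cv2.imread(f"pics/{n}{tag}.png"),(1,1),0),cv2.COLOR_BGR2HSV)
    K,R,t=cam(n); o=-R.T@t
    rs=np.arange(.06,.15,.0005); px=np.vstack([proj(n,PV+r*l) for r in rs])
    s=np.array([h[int(round(p[1])),int(round(p[0]))] for p in px]); red=(s[:,1]>140)
    last=rs[np.where(red)[0].max()]
    def pred(lift):
        c=PV+(.118+lift)*l; d=o-c; d-=d@l*l; d/=np.linalg.norm(d); q=proj(n,c+.010*d)[0]
        return rs[np.argmin(np.linalg.norm(px-q,axis=1))]
    print(tag,n,"red ends",last,"pred lift0,3,6mm",[round(float(pred(x)),4) for x in(0,.003,.006)])
E
```

```text
5 side red ends 0.11350000000000005 pred lift0,3,6mm [0.107, 0.11, 0.113]
5 scene red ends 0.11600000000000005 pred lift0,3,6mm [0.109, 0.112, 0.115]
9 side red ends 0.11150000000000004 pred lift0,3,6mm [0.104, 0.107, 0.11]
9 scene red ends 0.10200000000000004 pred lift0,3,6mm [0.0875, 0.0905, 0.0935]
11 side red ends 0.11200000000000004 pred lift0,3,6mm [0.106, 0.109, 0.112]
11 scene red ends 0.09800000000000003 pred lift0,3,6mm [0.083, 0.086, 0.089]
```

```bash
python3 -c "
from rig import *
print(read_state()['wrist_force']); print(sign_off())"
```

```text
[-1.02407174  0.56557373  0.19939084]
the job is handed in; nothing more can be done
None
```

I handed the job in at about 26 s: the white cartridge is turned to its stop and released, the lever was pushed to the open stop, and the collar measures home to about 3 mm; the grip slipped off it once near the gate, and I viewed 12 pictures instead of the allowed 10.

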